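Start-up sequence for the table saw

TASK

Start the saw in the safe order using only the fingertips: lightly and slowly press down the yellow warning-beacon button, then the blue dust-extractor button, then the green saw-start button, each fully down so that it stays in. Do not press the red stop button, do not lift or shove the control boxes, leave the other things on the bench where they are, and finish clear of everything.

Things in the scene. Friction and masses are not known exactly. Their poses are not given: they have to be found in the camera images.
- beacon_button (a joint): how far the yellow beacon button is pressed, m: 0 = up, 0.010 = fully down. It has no return spring: it needs about 4 N to move, and stays wherever it is left; beyond 10 mm the cap alone gives by up to 5 mm more on an over-travel spring (about 5 N rising to 12 N; it springs back), then it is solid. Pressed at 30 mm/s or slower it lands softly; pushed fast it hits its end hard
- extractor_button (a joint): how far the blue dust-extractor button is pressed, m: 0 = up, 0.010 = fully down. It has no return spring: it needs about 4 N to move, and stays wherever it is left; beyond 10 mm the cap alone gives by up to 5 mm more on an over-travel spring (about 5 N rising to 12 N; it springs back), then it is solid. Pressed at 30 mm/s or slower it lands softly; pushed fast it hits its end hard
- start_button (a joint): how far the green saw-start button is pressed, m: 0 = up, 0.010 = fully down. It has no return spring: it needs about 4 N to move, and stays wherever it is left; beyond 10 mm the cap alone gives by up to 5 mm more on an over-travel spring (about 5 N rising to 12 N; it springs back), then it is solid. Pressed at 30 mm/s or slower it lands softly; pushed fast it hits its end hard
- stop_button (a joint): how far the red saw-stop button is pressed, m: 0 = up, 0.010 = fully down. It has no return spring: it needs about 4 N to move, and stays wherever it is left; beyond 10 mm the cap alone gives by up to 5 mm more on an over-travel spring (about 5 N rising to 12 N; it springs back), then it is solid. Pressed at 30 mm/s or slower it lands softly; pushed fast it hits its end hard. It must stay up
- beacon_button_top (a point): yellow cap on the beacon box, diameter 34 mm, upright; its flat round top face stands 18 mm proud of the box when up (76 mm above the bench), 8 mm proud when fully down. This point is the centre of the top face, and moves down with the cap; z is up
- extractor_button_top (a point): blue cap on the extractor box, diameter 34 mm, upright; its flat round top face stands 18 mm proud of the box when up (76 mm above the bench), 8 mm proud when fully down. This point is the centre of the top face, and moves down with the cap; z is up
- start_button_top (a point): green cap on the saw box, 80 mm from the red one, diameter 34 mm, upright; its flat round top face stands 18 mm proud of the box when up (76 mm above the bench), 8 mm proud when fully down. This point is the centre of the top face, and moves down with the cap; z is up
- stop_button_top (a point): red cap on the saw box, diameter 34 mm, upright; its flat round top face stands 18 mm proud of the box when up (76 mm above the bench), 8 mm proud when fully down. This point is the centre of the top face, and moves down with the cap; z is up
- beacon_box: loose grey wireless control box, 100 x 100 x 58 mm high, about 0.8 kg, on rubber feet, one yellow button at the centre of its top; origin at the centre of its underside, on the bench; z up
- extractor_box: loose grey wireless control box, 100 x 100 x 58 mm high, about 0.8 kg, on rubber feet, one blue button at the centre of its top; origin at the centre of its underside, on the bench; z up
- saw_box: loose black wireless control box, 100 (x) x 160 (y) x 58 mm high, about 0.8 kg, on rubber feet; on top the green button at its own y = +40 mm and the red one at y = -40 mm; origin at the centre of its underside, on the bench; z up
- glue: standing yellow glue bottle with an orange cap, 52 mm diameter, 100 mm tall; origin at the centre of its foot. Leave it
- push_block: wooden push block 160 x 70 x 22 mm with a red grip on top, 52 mm tall in all; origin at the centre of its underside. Leave it
- tape: yellow and black tape measure, 65 x 34 x 60 mm high; origin at the centre of its underside. Leave it
- square: flat try square: blue stock 110 x 22 x 20 mm along its x, steel blade 200 x 30 x 4 mm along its +y; origin at the centre of the stock's underside. Leave it
- driver: screwdriver with a red handle lying on the bench along its x, about 200 mm long; origin at the underside. Leave it
- offcut: pale wood offcut 120 x 45 x 30 mm; origin at the centre of its underside. Leave it

How it is judged:
On the way, in this order (a step that is already met when the one before it is completed fails the run):
1. the yellow button is down (value of joint beacon_button above 0.007 m), for 0.1 s.
2. the blue button is down (value of joint extractor_button above 0.007 m), for 0.1 s.
3. the green button is down (value of joint start_button above 0.007 m), for 0.1 s.
At the end, for the whole second after the job is handed in: The yellow, blue and green buttons are each in by more than 7 of their 10 mm, the red one by less than 3 mm; every box and bystander is at rest within 20 mm of where it started (value of joint each of beacon_button, extractor_button, start_button above 0.007 m and value of joint stop_button below 0.003 m and distance of each of beacon_box, extractor_box, saw_box, glue, push_block, tape, square, driver, offcut from where it was at the start of the episode below 0.02 m and linear speed of each of beacon_box, extractor_box, saw_box, glue, push_block, tape, square, driver, offcut below 0.02 m/s); the robot touches nothing.
It fails at once if out of order: blue pressed over 3 mm before yellow is down (7 mm), or green over 3 mm before blue is down ((value of joint extractor_button above 0.003 m and value of joint beacon_button below 0.007 m) or (value of joint start_button above 0.003 m and value of joint extractor_button below 0.007 m)).
It fails at once if red stop pressed more than 3 mm (value of joint stop_button above 0.003 m).
It fails at once if a box or button is pushed with more than 30 N (not lightly) (contact force between any of the arm, the fingers and beacon_box above 30 N or contact force between any of the arm, the fingers and extractor_box above 30 N or contact force between any of the arm, the fingers and saw_box above 30 N).
It fails at once if a control box is lifted by 10 mm, tipped by 0.15 rad or shoved by 20 mm (height (world z) of any of beacon_box, extractor_box, saw_box above 0.01 m or angle between any of beacon_box, extractor_box, saw_box's own z axis and vertical above 0.15 rad or distance of any of beacon_box, extractor_box, saw_box from where it was at the start of the episode above 0.02 m).
It fails at once if another thing on the bench is displaced by 20 mm (distance of any of glue, push_block, tape, square, driver, offcut from where it was at the start of the episode above 0.02 m).
It also fails if it takes over 42 s, if anything falls off the work surface, if the arm or the gripper's body presses on something with over 40 N, if the wrist force passes 120 N, or if a joint passes its speed limit or range.

ROBOT

A 6-joint arm with a two-finger parallel gripper is mounted at the origin on the work surface. World frame = base frame: x ahead of the robot, y to its left, z up, the work surface at z = 0. Lengths are in m, angles in rad, forces in N, time in s.
With the tool pointing down it reaches from about 0.3 to 0.875 m from the base axis. Payload 6.4 kg.
Tool frame: the origin (TCP) lies midway between the tips of the shut fingers; the grasp point (between the pads) lies 19 mm behind it; z points along the fingers, y is the line along which they close (so a half turn about z gives the same grasp; the last joint's range is limited). The gripper opens to 85 mm and grips with 20 to 120 N. Pads are 22 mm wide; open, the fingers measure 114 mm over their backs; the gripper's body (76 mm by 85 mm) begins 54 mm behind the grasp point. The pads swing forward as they close: fully open they stand 13 mm farther back than shut.
Start: joints at [-1.361, 0.181, 1.607, -0, 1.354, -0.206], TCP at [0.232, -0.526, 0.231] pointing down, gripper open.
Joint ranges: [-2.99, 2.99], [-0.89, 2.07], [0.3, 2.58], [-1.14, 4.28], [0, 2.63], [-3.12, 3.12]. Speed limits (rad/s): [2.57, 2.57, 3.01, 3.14, 3.14, 3.14].

INTERFACE

Orientations are given as a unit quaternion [w, x, y, z].
In Python, from bench import get_obs, camera, hand_in gives the robot as it stands.
- The arm moves only by the tool carry_out, never from a script. Its argument "plan" is a list that holds one entry, the list of rows, each a list of 7 numbers: the shift along the world's x, y, z in m, then the turn, a rotation vector about the world's x, y, z in rad, then the opening, from 0 (shut) to 1 (fully open). In form: [[[x, y, z, rx, ry, rz, hand], ...]]. A call has exactly 5 rows; each row is the pose to reach, as a shift and turn from the pose commanded when the call began; what a row does not reach only later rows make up. A row lasts 1/12 s, in which the tool goes at most 41.7 mm and 7.16 degrees, less where a joint would pass 70% of its speed; a pose out of reach is approached as far as the arm can. A call with a gripper value outside its range is refused whole. The fingers move at their own pace and stop on an object; the grip force is fixed at half the most. Time passes only in rows, so rows that repeat a pose let the fingers close, or fill a call up. It gives the time, the measured TCP pose, the force, the opening and the grip force at its end, in the units of the state.
- get_obs(): the state, without advancing time (a new reading comes with each control period).
- camera(name): name is "side" or "top" or "wrist"; returns a dict with "pixels" (480x640x3 uint8, red, green, blue), "z_map" (480x640 float32, m along the optical axis (not along the pixel's ray), 0 where there is no reading), "camera_matrix" (3x3 intrinsics, pixels), "cam_to_world" (4x4, takes a point from camera to world coordinates). Camera axes: x right, y up, looking along -z (the intrinsics and any distortion apply to the point x, -y, -z); pixel columns grow to the right and rows downward; lengths in m; the calibration is good to about 2 mm. A picture is of the moment at which its call begins.
- hand_in(): hands the job in; it is judged then, once.
The state is a dict: "time_s": time; "q": joint angles; "dq": joint speeds; "joint_efforts": joint torques, N m; "eef_pos": TCP position; "eef_rot": TCP orientation; "wrist_force": force on the tool from outside, world axes, zero at the start; "torque": the same for the moment, N m; "opening": opening from 0.0 (shut) to 1.0 (fully open); "grasp_force": force on a finger pad.
Only numpy, scipy, OpenCV 4.12 (cv2) and the standard library are available. Lean on these libraries where they do the work, as an engineer would, in place of code of your own. Each camera call takes 0.05 s, during which the arm holds its last target. There are 200 camera calls.

## Working session

There is one attempt and no reset: what is moved stays moved. The work goes in short steps, Python scripts to look and compute and a tool call to move; the robot and the scene stay as the last step left them, time stands still between calls to the robot, and variables do not carry over. Pictures are saved under pics/ and viewed, at most 10 in all, crops included, and the job is handed in when it is done.

Besides the shell and the picture viewer there is one more tool, called after "Emit:" as name([rows], argument=value, ...), one row to a line, values as JSON. carry_out: Moves the arm, as the interface text tells. Its arguments: {"type":"object","properties":{"plan":{"type":"array","items":{"type":"array","items":{"type":"array","items":{"type":"number"}}}}},"required":["plan"]}

```bash
mkdir -p pics; cat > h.py <<'E'
import numpy as np, cv2
from bench import get_obs, camera
def world(c):
    z=c["z_map"];K=c["camera_matrix"];v,u=np.mgrid[:480,:640]
    p=np.stack([(u-K[0,2])/K[0,0]*z,-(v-K[1,2])/K[1,1]*z,-z,np.ones_like(z)],-1)
    return (p@c["cam_to_world"].T)[...,:3]
E
python3 - <<'E'
from h import *
for n in ["top","side"]:
    c=camera(n);cv2.imwrite(f"pics/{n}.png",c["pixels"][...,::-1]);np.savez(n,**c)
print(get_obs())
E
```

```text
{'time_s': 0.1, 'q': array([-1.36130105e+00,  1.81444912e-01,  1.60792859e+00,  1.25438237e-05,
        1.35380043e+00, -2.06324044e-01]), 'dq': array([ 0.00062596, -0.00253888, -0.00281025, -0.00065351,  0.00038248,
       -0.00020568]), 'joint_efforts': array([-7.52441701e-05, -4.45882237e+01, -3.52236450e+01, -4.99917114e-04,
        4.15317452e-03, -1.56226554e-05]), 'eef_pos': array([ 0.23216515, -0.52549483,  0.23047657]), 'eef_rot': array([-7.90647350e-04,  9.78464504e-01,  2.06413637e-01,  4.87010197e-06]), 'wrist_force': array([0.02628725, 0.16266121, 0.29448434]), 'torque': array([ 0.01947723,  0.01783107, -0.02632291]), 'grasp_force': 0.0, 'opening': 0.9994441843597078}
```

View pics/top.png

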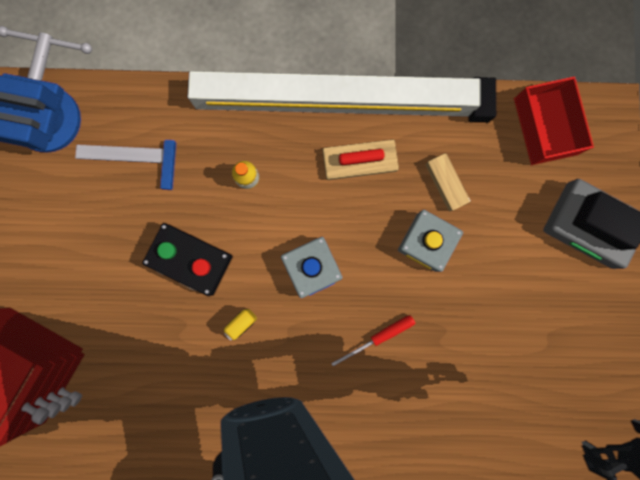

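View pics/side.png

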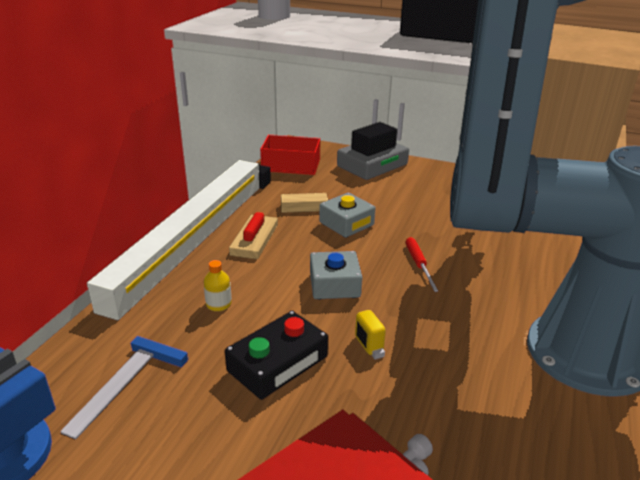

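The top view shows the yellow cap at (433,239), blue at (311,267), green at (166,250) and red at (201,267). The side view agrees. The gripper is at the lower right of the top view.

```bash
python3 - <<'E'
from h import *
for n,pts in [("top",dict(yel=(433,239),blue=(311,267),green=(166,250),red=(201,267))),("side",dict(yel=(348,202),blue=(336,260),green=(259,347),red=(294,326)))]:
    c=dict(np.load(n+".npz"));W=world(c);hsv=cv2.cvtColor(c["pixels"],cv2.COLOR_RGB2HSV).astype(int)
    for k,(u,v) in pts.items():
        h0=hsv[v,u,0];dh=abs((hsv[...,0]-h0+90)%180-90)
        m=((dh<12)&(hsv[...,1]>120)&(hsv[...,2]>50)).astype(np.uint8)
        _,l=cv2.connectedComponents(m);m=l==l[v,u]
        top=m&(abs(W[...,2]-.076)<.006)
        # ray-cast centroid of top-face pixels on z=.076
        vv,uu=np.nonzero(top);K=c["camera_matrix"];T=c["cam_to_world"]
        (cx,cy),_=cv2.minEnclosingCircle(np.c_[uu,vv].astype(np.float32))
        out=[]
        for a,b in [(uu.mean(),vv.mean()),(cx,cy)]:
            d=T[:3,:3]@np.array([(a-K[0,2])/K[0,0],-(b-K[1,2])/K[1,1],-1]);o=T[:3,3]
            out.append((o+d*(.076-o[2])/d[2])[:2].round(4))
        P=W[top];print(n,k,m.sum(),top.sum(),out,"depth med",np.median(P,0).round(4),"ext",np.ptp(P,axis=0).round(3))
    if n=="top": print("tall", [ (W[v,u].round(3)) for u,v in [(242,170),(240,325),(360,157)]])
E
```

```text
top yel 265 209 [array([ 0.5714, -0.2603]), array([ 0.5716, -0.26  ])] depth med [ 0.572  -0.2605  0.0754] ext [0.032 0.032 0.009]
top blue 261 203 [array([ 0.5092, -0.0076]), array([ 0.5093, -0.008 ])] depth med [ 0.5086 -0.0079  0.0754] ext [0.031 0.031 0.011]
top green 277 212 [array([0.5362, 0.2923]), array([0.5363, 0.2919])] depth med [0.5362 0.2925 0.0758] ext [0.033 0.033 0.011]
top red 299 214 [array([0.5034, 0.2198]), array([0.5035, 0.2198])] depth med [0.5031 0.22   0.0759] ext [0.033 0.034 0.01 ]
tall [array([0.703, 0.138, 0.099]), array([0.385, 0.136, 0.059]), array([ 0.746, -0.107,  0.055])]
side yel 162 98 [array([ 0.5703, -0.2593]), array([ 0.5702, -0.2591])] depth med [ 0.5702 -0.2583  0.0762] ext [0.033 0.031 0.01 ]
side blue 217 142 [array([ 0.5077, -0.0064]), array([ 0.5073, -0.0058])] depth med [ 0.5074 -0.0056  0.0764] ext [0.032 0.036 0.01 ]
side green 383 257 [array([0.5348, 0.2927]), array([0.5343, 0.2939])] depth med [0.5346 0.2938 0.0766] ext [0.035 0.036 0.011]
side red 373 231 [array([0.5018, 0.2202]), array([0.5019, 0.22  ])] depth med [0.5016 0.2206 0.0765] ext [0.033 0.036 0.01 ]
```

The positions check out: cap heights are about 76 mm, and green to red is 79.7 mm. Targets are yellow (0.571,-0.260), blue (0.5085,-0.007) and green (0.5355,0.2925). I'll shut the fingers and approach yellow.

Emit:
carry_out([
  [[0.026,0.0205,-0.005,0,0,0,0],[0.052,0.041,-0.01,0,0,0,0],[0.078,0.0615,-0.015,0,0,0,0],[0.104,0.082,-0.02,0,0,0,0],[0.13,0.1025,-0.025,0,0,0,0]],
])

```text
time_s: 0.52
eef_pos: [0.3631, -0.4222, 0.2056]
eef_rot: [-0.0, 0.979, 0.206, -0.0]
wrist_force: [-0.3, 0.2, 0.4]
opening: 0.298
grasp_force: 0.0
```

Emit:
carry_out([
  [[0.026,0.0205,-0.008,0,0,0,0],[0.052,0.041,-0.016,0,0,0,0],[0.078,0.0615,-0.024,0,0,0,0],[0.104,0.082,-0.032,0,0,0,0],[0.13,0.1025,-0.04,0,0,0,0]],
])

```text
time_s: 0.93
eef_pos: [0.4932, -0.3196, 0.1655]
eef_rot: [-0.0, 0.978, 0.206, -0.0]
wrist_force: [0.1, -1.7, 0.5]
opening: -0.0
grasp_force: 0.0
```

Emit:
carry_out([
  [[0.026,0.0205,-0.02,0,0,0,0],[0.052,0.041,-0.04,0,0,0,0],[0.079,0.061,-0.06,0,0,0,0],[0.079,0.061,-0.07,0,0,0,0],[0.079,0.061,-0.07,0,0,0,0]],
])

```text
time_s: 1.35
eef_pos: [0.5702, -0.257, 0.0924]
eef_rot: [-0.002, 0.978, 0.208, -0.002]
wrist_force: [-0.4, 0.2, -0.3]
opening: -0.0
grasp_force: 0.0
```

Emit:
carry_out([
  [[0,0,-0.002,0,0,0,0],[0,0,-0.004,0,0,0,0],[0,0,-0.006,0,0,0,0],[0,0,-0.008,0,0,0,0],[0,0,-0.01,0,0,0,0]],
])

```text
time_s: 1.77
eef_pos: [0.5712, -0.261, 0.0871]
eef_rot: [0.001, 0.979, 0.206, 0.0]
wrist_force: [1.1, 0.8, -0.6]
opening: 0.003
grasp_force: 0.0
```

Emit:
carry_out([
  [[0,0,-0.002,0,0,0,0],[0,0,-0.004,0,0,0,0],[0,0,-0.006,0,0,0,0],[0,0,-0.008,0,0,0,0],[0,0,-0.01,0,0,0,0]],
])

```text
time_s: 2.18
eef_pos: [0.5713, -0.26, 0.0761]
eef_rot: [-0.0, 0.978, 0.206, -0.0]
wrist_force: [0.2, 0.6, 1.6]
opening: -0.002
grasp_force: 1.2
```

Emit:
carry_out([
  [[0,0,-0.0015,0,0,0,0],[0,0,-0.003,0,0,0,0],[0,0,-0.0045,0,0,0,0],[0,0,-0.006,0,0,0,0],[0,0,-0.0075,0,0,0,0]],
])

```text
time_s: 2.6
eef_pos: [0.5713, -0.26, 0.0689]
eef_rot: [0.0, 0.978, 0.206, 0.0]
wrist_force: [-2.2, 0.6, 3.1]
opening: -0.002
grasp_force: 1.8
```

Emit:
carry_out([
  [[0,0,-0.0015,0,0,0,0],[0,0,-0.003,0,0,0,0],[0,0,-0.0045,0,0,0,0],[0,0,-0.005,0,0,0,0],[0,0,-0.005,0,0,0,0]],
])

```text
time_s: 3.02
eef_pos: [0.5713, -0.26, 0.0641]
eef_rot: [0.0, 0.978, 0.206, -0.0]
wrist_force: [-2.9, 1.4, 6.9]
opening: 0.004
grasp_force: 3.6
```

The force is 6.9 N at 12 mm, so it's on the over-travel spring and fully down. I'll retract and go to blue.

Emit:
carry_out([
  [[0,0,0.004,0,0,0,0],[0,0,0.012,0,0,0,0],[0,0,0.03,0,0,0,0],[0,0,0.05,0,0,0,0],[0,0,0.056,0,0,0,0]],
])

```text
time_s: 3.43
eef_pos: [0.5728, -0.261, 0.1229]
eef_rot: [0.002, 0.978, 0.206, 0.002]
wrist_force: [1.0, -0.9, 0.1]
opening: 0.005
grasp_force: 0.0
```

Emit:
carry_out([
  [[-0.008,0.032,0,0,0,0,0],[-0.016,0.064,0,0,0,0,0],[-0.024,0.096,0,0,0,0,0],[-0.032,0.128,0,0,0,0,0],[-0.04,0.16,0,0,0,0,0]],
])

```text
time_s: 3.85
eef_pos: [0.5306, -0.0987, 0.1194]
eef_rot: [-0.0, 0.979, 0.206, 0.0]
wrist_force: [0.9, 1.0, 1.0]
opening: -0.001
grasp_force: 0.0
```

Emit:
carry_out([
  [[-0.008,0.032,0,0,0,0,0],[-0.016,0.064,-0.01,0,0,0,0],[-0.0225,0.093,-0.02,0,0,0,0],[-0.0225,0.093,-0.03,0,0,0,0],[-0.0225,0.093,-0.03,0,0,0,0]],
])

```text
time_s: 4.27
eef_pos: [0.5068, -0.0053, 0.0877]
eef_rot: [-0.001, 0.978, 0.208, -0.002]
wrist_force: [0.1, -0.8, -1.0]
opening: 0.001
grasp_force: 0.0
```

```bash
cat > chk.py <<'E'
from h import *
for n in ("top","side"):
    c=camera(n);W=world(c)
    for k,x,y in [("yel",.571,-.26),("blue",.5085,-.007),("green",.5355,.2925),("red",.5027,.22)]:
        m=np.hypot(W[...,0]-x,W[...,1]-y)<.012
        print(n,k,np.median(W[m][:,2]).round(4) if m.any() else None)
print(get_obs()["eef_pos"])
E
python3 chk.py
```

```text
top yel 0.0655
top blue 0.4483
top green 0.0758
top red 0.076
side yel 0.0635
side blue 0.0785
side green 0.0772
side red 0.0769
[ 0.5089189  -0.00744167  0.08961112]
```

Yellow is down (top at 66 mm). Now I'll press blue.

Emit:
carry_out([
  [[0,0,-0.0025,0,0,0,0],[0,0,-0.005,0,0,0,0],[0,0,-0.0075,0,0,0,0],[0,0,-0.0095,0,0,0,0],[0,0,-0.0115,0,0,0,0]],
])

```text
time_s: 4.78
eef_pos: [0.5089, -0.0075, 0.0781]
eef_rot: [0.0, 0.979, 0.206, 0.0]
wrist_force: [0.6, 0.3, -0.9]
opening: -0.001
grasp_force: 0.0
```

Emit:
carry_out([
  [[0,0,-0.0015,0,0,0,0],[0,0,-0.003,0,0,0,0],[0,0,-0.0045,0,0,0,0],[0,0,-0.006,0,0,0,0],[0,0,-0.0075,0,0,0,0]],
])

```text
time_s: 5.2
eef_pos: [0.5088, -0.0072, 0.0708]
eef_rot: [0.0, 0.978, 0.206, -0.0]
wrist_force: [-1.8, -1.3, 4.2]
opening: 0.0
grasp_force: 1.8
```

Emit:
carry_out([
  [[0,0,-0.0015,0,0,0,0],[0,0,-0.003,0,0,0,0],[0,0,-0.0045,0,0,0,0],[0,0,-0.0065,0,0,0,0],[0,0,-0.0065,0,0,0,0]],
])

```text
time_s: 5.62
eef_pos: [0.5088, -0.0072, 0.0642]
eef_rot: [0.0, 0.978, 0.206, -0.0]
wrist_force: [-2.8, -2.3, 5.8]
opening: -0.0
grasp_force: 3.5
```

Blue is down, on its over-travel spring. Next I'll retract and go to green, staying high past red.

Emit:
carry_out([
  [[0,0,0.004,0,0,0,0],[0,0,0.012,0,0,0,0],[0,0,0.03,0,0,0,0],[0,0,0.05,0,0,0,0],[0,0,0.066,0,0,0,0]],
])

```text
time_s: 6.03
eef_pos: [0.509, -0.0067, 0.1316]
eef_rot: [-0.0, 0.978, 0.206, 0.0]
wrist_force: [1.0, 0.0, 0.8]
opening: -0.003
grasp_force: 0.0
```

Emit:
carry_out([
  [[0.003,0.034,0,0,0,0,0],[0.006,0.068,0,0,0,0,0],[0.009,0.102,0,0,0,0,0],[0.012,0.136,0,0,0,0,0],[0.015,0.17,0,0,0,0,0]],
])

```text
time_s: 6.45
eef_pos: [0.5237, 0.1649, 0.1307]
eef_rot: [-0.0, 0.979, 0.206, 0.0]
wrist_force: [0.3, 0.5, -0.6]
opening: -0.004
grasp_force: 0.0
```

Emit:
carry_out([
  [[0.003,0.034,0,0,0,0,0],[0.006,0.068,0,0,0,0,0],[0.009,0.1,0,0,0,0,0],[0.012,0.13,0,0,0,0,0],[0.012,0.13,-0.01,0,0,0,0]],
])

```text
time_s: 6.87
eef_pos: [0.537, 0.2988, 0.1227]
eef_rot: [-0.002, 0.978, 0.208, 0.003]
wrist_force: [0.9, -0.5, 0.9]
opening: -0.004
grasp_force: 0.0
```

Emit:
carry_out([
  [[0,0,-0.01,0,0,0,0],[0,0,-0.02,0,0,0,0],[0,0,-0.028,0,0,0,0],[0,0,-0.03,0,0,0,0],[0,0,-0.03,0,0,0,0]],
])

```text
time_s: 7.28
eef_pos: [0.5351, 0.2916, 0.0889]
eef_rot: [0.0, 0.979, 0.206, -0.001]
wrist_force: [-0.0, 0.1, 1.1]
opening: 0.001
grasp_force: 0.0
```

```bash
python3 chk.py
```

```text
top yel 0.0656
top blue 0.0661
top green 0.4493
top red 0.4413
side yel 0.0665
side blue 0.0664
side green 0.1034
side red 0.0773
[0.53610775 0.29225212 0.09042206]
```

Emit:
carry_out([
  [[0,0,-0.0025,0,0,0,0],[0,0,-0.005,0,0,0,0],[0,0,-0.0075,0,0,0,0],[0,0,-0.0095,0,0,0,0],[0,0,-0.0115,0,0,0,0]],
])

```text
time_s: 7.8
eef_pos: [0.5357, 0.293, 0.0786]
eef_rot: [0.0, 0.978, 0.206, 0.0]
wrist_force: [0.9, -0.6, -1.1]
opening: 0.004
grasp_force: 0.0
```

Emit:
carry_out([
  [[0,0,-0.0015,0,0,0,0],[0,0,-0.003,0,0,0,0],[0,0,-0.0045,0,0,0,0],[0,0,-0.006,0,0,0,0],[0,0,-0.0075,0,0,0,0]],
])

```text
time_s: 8.22
eef_pos: [0.5357, 0.293, 0.0715]
eef_rot: [0.0, 0.978, 0.206, -0.0]
wrist_force: [-2.0, -0.8, 4.1]
opening: -0.003
grasp_force: 1.8
```

Emit:
carry_out([
  [[0,0,-0.0015,0,0,0,0],[0,0,-0.003,0,0,0,0],[0,0,-0.0045,0,0,0,0],[0,0,-0.0065,0,0,0,0],[0,0,-0.0065,0,0,0,0]],
])

```text
time_s: 8.63
eef_pos: [0.5357, 0.293, 0.0647]
eef_rot: [-0.0, 0.978, 0.206, -0.0]
wrist_force: [-2.8, -1.3, 6.9]
opening: -0.001
grasp_force: 3.2
```

Emit:
carry_out([
  [[0,0,0.004,0,0,0,0],[0,0,0.012,0,0,0,0],[0,0,0.03,0,0,0,0],[0,0,0.06,0,0,0,0],[0,0,0.09,0,0,0,0]],
])

```text
time_s: 9.05
eef_pos: [0.535, 0.2926, 0.1548]
eef_rot: [0.0, 0.978, 0.206, -0.001]
wrist_force: [0.2, 0.2, 0.4]
opening: 0.002
grasp_force: 0.0
```

Emit:
carry_out([
  [[0,0,0.03,0,0,0,0],[0,0,0.05,0,0,0,0],[0,0,0.05,0,0,0,0],[0,0,0.05,0,0,0,0],[0,0,0.05,0,0,0,0]],
])

```text
time_s: 9.47
eef_pos: [0.5353, 0.2928, 0.204]
eef_rot: [0.0, 0.978, 0.206, -0.0]
wrist_force: [-0.2, 0.7, 0.0]
opening: -0.002
grasp_force: 0.0
```

```bash
python3 chk.py
```

```text
top yel 0.0655
top blue 0.0656
top green 0.5644
top red 0.5457
side yel 0.0659
side blue 0.0668
side green 0.2104
side red 0.0774
[0.53480356 0.29264088 0.20298667]
```

```bash
python3 - <<'E'
from h import *
W=world(camera("side"))
m=(np.hypot(W[...,0]-.5355,W[...,1]-.2925)<.012)&(W[...,2]<.1)
z=np.median(W[m][:,2]);print(m.sum(),z)
if z<.069:
    from bench import hand_in;print(hand_in())
E
```

```text
111 0.06685967311278429
the job is handed in; nothing more can be done
None
```

I pressed yellow, then blue, then green, each slowly and fully down (about 7 N peak reading), left red up, finished with the arm clear above the saw box, and handed the job in at about 10 s; no verdict came back, and I didn't re-measure the boxes or other bench items.

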